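# Put the emptied pockets away on the side table

## Task

Someone has emptied their pockets into one pile on the table: take the pile apart and put each thing in its own place, lying flat, the same way up, and centred: the stone on the marble coaster, the earbuds case on the short charging pad, the card case on the wooden board and the phone on the long charging pad, with the earbuds case, the card case and the phone each lying lengthwise along its pad or board. Set things down gently, without dropping any, and leave the mug and the candle jar where they stand.

Things in the scene. Friction and masses are not known exactly. Their poses are not given: they have to be found in the camera images.
- phone: Phone, a flat slab 136 long x 64 wide x 12 mm thick with light metal edge and dark grey screen upwards, about 170 g, loose; the bottom of the pile, lying directly on the table. Origin: centre of its underside; z up. x along its length.
- card_case: Card case, a flat grey metal box with a thin black line across near each end, 92 long x 56 wide x 12 mm thick, about 110 g, loose; lies on the phone, roughly centred and roughly along it. Origin: centre of its underside; z up. x along its length.
- buds_case: Earbuds case, a white rounded plastic box 60 long x 44 wide x 22 mm high with a grey seam, about 50 g, loose; lies on the card case, roughly centred and roughly along it. Origin: centre of its underside; z up. x along its length.
- stone: Smooth round dark stone, 38 mm diameter (widest, with upright sides, 8 to 11 mm above its underside) and 18 mm high, flat above and below, about 40 g, loose; the top of the pile, on the earbuds case. Origin: centre of its underside; z up.
- long_pad: Long white charging pad, 150 long x 78 wide x 8 mm high slab, flat top with a thin grey ring at its centre, fixed to the table: place of the phone. Origin: centre of its underside; z up. x along its length. A small grey plug sticks out 11 mm at its +x end.
- short_pad: Short white charging pad, 78 long x 62 wide x 8 mm high slab, flat top with a thin grey ring at its centre, fixed to the table: place of the earbuds case. Origin: centre of its underside; z up. x along its length. A small grey plug sticks out 11 mm at its +x end.
- board: Wooden board, 116 long x 80 wide x 10 mm high, flat top, fixed to the table: place of the card case. Origin: centre of its underside; z up. x along its length.
- coaster: Square white marble coaster, 92 x 92 x 14 mm high, flat top, fixed to the table: place of the stone. Origin: centre of its underside; z up. x and y along its sides.
- mug: White mug, 80 mm diameter, 92 mm high, handle at its +y side, loose bystander: leave it alone. Origin: centre of its underside; z up.
- candle: Amber glass candle jar with wooden lid, 72 mm diameter, 85 mm high, loose bystander: leave it alone. Origin: centre of its underside; z up.
Things that resemble listed ones, but are neither listed nor needed, are in the scene too. What is shaped like the stone but turquoise or yellow is not meant.

How it is judged:
By the outcome, as a careful person would: the job done as asked, in the order asked, and still so for the second after the job is handed in, with the robot touching nothing.
It also fails if it takes over 112 s, if anything falls off the work surface, if the arm or the gripper's body presses on something with over 40 N, if the wrist force passes 120 N, or if a joint passes its speed limit or range.

## Robot

A 6-joint arm with a two-finger parallel gripper is mounted at the origin on the work surface. World frame = base frame: x ahead of the robot, y to its left, z up, the work surface at z = 0. Lengths are in m, angles in degrees, forces in N, time in s.
With the tool pointing down it reaches from about 0.3 to 0.75 m from the base axis. Payload 8.5 kg.
Tool frame: the origin (TCP) lies midway between the tips of the shut fingers; the grasp point (between the pads) lies 19 mm behind it; z points along the fingers, y is the line along which they close (so a half turn about z gives the same grasp; the last joint's range is limited). The gripper opens to 85 mm and grips with 20 to 120 N. Pads are 22 mm wide; open, the fingers measure 114 mm over their backs; the gripper's body (76 mm by 85 mm) begins 54 mm behind the grasp point. The pads swing forward as they close: fully open they stand 13 mm farther back than shut.
Start: joints at [-76.221, 21.807, 74.336, -0, 83.858, -12.336], TCP at [0.242, -0.494, 0.231] pointing down, gripper open.
Joint ranges: [-178.18, 178.18], [-50.72, 133.34], [12.68, 142.11], [-81.47, 261.47], [9.98, 163.14], [-165.26, 165.26]. Speed limits (degrees/s): [136.94, 136.94, 180, 180, 180, 180].

## Interface

Orientations are given as a 3x3 rotation matrix whose columns are the frame's x, y, z axes.
In Python, from rig import monitor, optics, close_job, models gives the robot as it stands.
- The arm moves only by the tool step_arm, never from a script. Its arguments are lists of equal length, an entry for each row: "fingers": the closure, from -1 (fully open) to 1 (shut); "travel": the shift along the tool's x, y, z scaled (see below), a list of three; "twist": the turn about the tool's z scaled (see below). In form: {"fingers": [fingers, ...], "travel": [[tx, ty, tz], ...], "twist": [twist, ...]}. A call has 1 to 10 rows; each row shifts and turns the commanded pose from where the row before left it, along the tool's axes as they then stand; what a row does not reach is not made up. The controller multiplies each number of a shift by 100 mm and each number of a turn by pi rad. A row lasts 1/8 s, in which the tool goes at most 62.5 mm and 10.7 degrees, less where a joint would pass 70% of its speed; a pose out of reach is approached as far as the arm can. A call with a number of a shift or a turn outside -1 to 1 is refused whole. A call with a gripper value outside its range is refused whole. The fingers move at their own pace and stop on an object; "force" is the grip in N (left out, the last holds). Time passes only in rows, so rows that do not move let the fingers close. It gives the time, the measured TCP pose, the force, the opening and the grip force at its end, in the units of the state.
- monitor.observe(): the state, without advancing time (a new reading comes with each control period).
- optics.get_image(name): name is "side" or "top" or "wrist"; returns (picture, depth): 420x560x3 uint8, blue, green, red; 420x560 float32, m along the optical axis (not along the pixel's ray), 0 where there is no reading.
- optics.get_calibration(name): a dict with "vertical_fov" (degrees; the focal length in pixels is half the picture's height over the tangent of half this angle, whatever the lens; pixels are square), "cx", "cy" (the principal point, pixels), "world_from_camera" (4x4, takes a point from camera to world coordinates). Camera axes: x right, y up, looking along -z (the intrinsics and any distortion apply to the point x, -y, -z); pixel columns grow to the right and rows downward; lengths in m; the calibration is good to about 2 mm. A picture is of the moment at which its call begins: read the wrist's pose just before it. get_calibration takes no time and is no camera call; for the wrist camera it gives the pose at the moment of the call.
- close_job(): hands the job in; it is judged then, once.
Trained networks look in the newest picture that a camera, given by its name, has taken for a name from the list of things; names that differ only in an ending like _2 or _b are one class to them, and where a whole thing is asked for, a point or a joint stands for the part that bears it (a point fixed in the world has none). Each returns a list of dicts, best first, with "confidence" (0 to 1); they miss things now and then, are a little off and sometimes report something else, mostly with a low value. They report only what shows in the picture. A call takes as long as a camera call. They do not tell look-alikes from the thing itself.
- models.trace(camera, query): "mask" (420x560 bool, what is visible of it) and "point" ([column, row] in pixels, amid what is visible of it).
- models.landmark_of(camera, query): "point" ([column, row] in pixels: a listed point, or the origin of a listed thing).
The state is a dict: "time_s": time; "q": joint angles; "qvel": joint speeds; "joint_efforts": joint torques, N m; "position": TCP position; "tool_rot": TCP orientation; "ft_force": force on the tool from outside, world axes, zero at the start; "wrist_torque": the same for the moment, N m; "grip_width": finger opening in m; "gripper_force": force on a finger pad.
Only numpy, scipy, OpenCV 4.12 (cv2) and the standard library are available. Lean on these libraries where they do the work, as an engineer would, in place of code of your own. Each camera call takes 0.05 s, during which the arm holds its last target. There are 200 camera calls.

## Working session

There is one attempt and no reset: what is moved stays moved. The work goes in short steps, Python scripts to look and compute and a tool call to move; the robot and the scene stay as the last step left them, time stands still between calls to the robot, and variables do not carry over. Pictures are saved under pics/ and viewed, at most 15 in all, crops included, and the job is handed in when it is done.

Besides the shell and the picture viewer there is one more tool, called by a JSON object that holds its "name" and its "arguments". step_arm: Moves the arm, as the interface text tells. Its arguments: {"type":"object","properties":{"fingers":{"type":"array","items":{"type":"number"}},"travel":{"type":"array","items":{"type":"array","items":{"type":"number"}}},"twist":{"type":"array","items":{"type":"number"}},"force":{"type":"number"}},"required":["fingers","travel","twist"]}

```bash
mkdir -p pics; ls
python3 - <<'E'
from rig import monitor, optics, models
import cv2,numpy as np
s=monitor.observe(); print(s['time_s'],s['position'],s['tool_rot'],s['grip_width'])
for c in('top','side'):
    im,d=optics.get_image(c); cv2.imwrite(f'pics/{c}0.png',im); np.save(f'{c}0.npy',d)
    k=optics.get_calibration(c); print(c,{a:b for a,b in k.items()})
E
```

```text
pics
0.0 [ 0.24202642 -0.49357289  0.23068204] [[ 8.97898525e-01  4.40202339e-01 -3.73347228e-04]
 [ 4.40202392e-01 -8.97897400e-01  1.45379840e-03]
 [ 3.04737949e-04 -1.46971178e-03 -9.99998874e-01]] 0.08531078904320472
top {'vertical_fov': 48.86748029655706, 'cx': 280.0343118554132, 'cy': 212.85722636173415, 'world_from_camera': array([[ 2.69610952e-02,  9.93691066e-01, -1.08863054e-01,
         3.81675833e-01],
       [-9.99477877e-01,  2.48566057e-02, -2.06427350e-02,
         9.15700888e-04],
       [-1.78065353e-02,  1.09362765e-01,  9.93842398e-01,
         1.31458945e+00],
       [ 0.00000000e+00,  0.00000000e+00,  0.00000000e+00,
         1.00000000e+00]])}
side {'vertical_fov': 56.225058097049896, 'cx': 278.7717981075724, 'cy': 207.59654437891234, 'world_from_camera': array([[-0.7875838 ,  0.36123835, -0.499218  ,  0.08453923],
       [-0.61620183, -0.4582076 ,  0.64057872,  0.55916551],
       [ 0.00265611,  0.81212847,  0.58347262,  0.59541733],
       [ 0.        ,  0.        ,  0.        ,  1.        ]])}
```

View pics/top0.png

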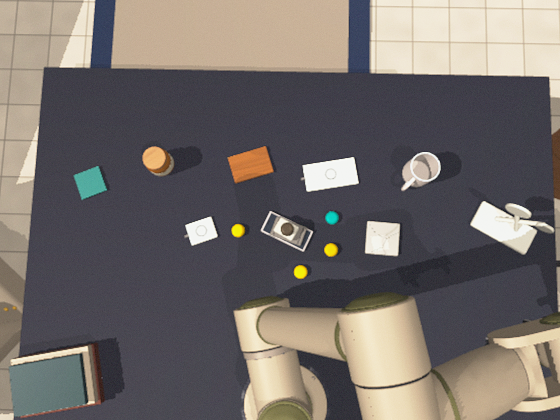

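View pics/side0.png

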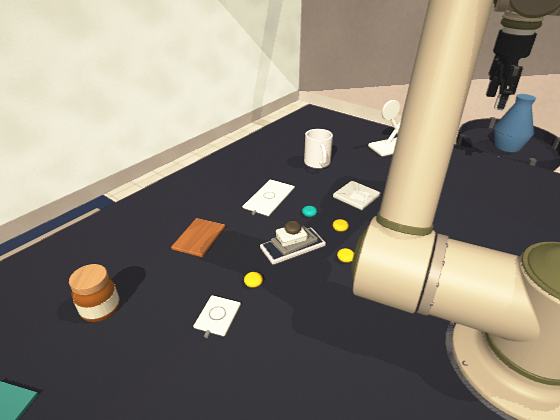

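The stone is the dark one on the pile at (287,229). Candidates that could be mistaken for it are yellow at (238,230), (331,250) and (300,272), and turquoise at (332,217). The places are the coaster at (382,238), short pad at (201,231), board at (250,164) and long pad at (330,174). The teal slab at (90,182), the books and the lamp stand are clutter.

```bash
cat > h.py <<'E'
from rig import monitor, optics, models
import cv2,numpy as np
def rays(k,uv):
    f=210/np.tan(np.radians(k['vertical_fov'])/2)
    uv=np.atleast_2d(uv).astype(float)
    c=np.c_[(uv[:,0]-k['cx'])/f,-(uv[:,1]-k['cy'])/f,-np.ones(len(uv))]
    return c
def at_z(k,uv,z):
    W=k['world_from_camera']; r=rays(k,uv)@W[:3,:3].T; o=W[:3,3]
    return o+r*((z-o[2])/r[:,2])[:,None]
def by_depth(k,uv,d):
    W=k['world_from_camera']; uv=np.atleast_2d(uv).astype(int)
    return (rays(k,uv)*d[uv[:,1],uv[:,0]][:,None])@W[:3,:3].T+W[:3,3]
def rect(k,mask,z):
    cs,_=cv2.findContours(mask.astype(np.uint8),cv2.RETR_EXTERNAL,cv2.CHAIN_APPROX_NONE)
    c=max(cs,key=cv2.contourArea)[:,0]
    p=at_z(k,c,z)[:,:2]
    (cx,cy),(w,h),a=cv2.minAreaRect((p*1000).astype(np.float32))
    if w<h: w,h,a=h,w,a+90
    return np.round([cx,cy,w,h,(a+90)%180-90],1)
TOP=dict(long_pad=.008,short_pad=.008,board=.010,coaster=.014,phone=.012,card_case=.024,buds_case=.046,stone=.064)
E
python3 - <<'E'
from h import *
k=optics.get_calibration('top'); im,d=optics.get_image('top')
for n,z in TOP.items():
    for r in models.trace('top',n)[:3]:
        m=r['mask']; uv=np.argwhere(m)[:,::-1]; p=by_depth(k,uv,d)
        print(n,round(r['confidence'],2),np.round(r['point']),rect(k,m,z),'z',np.round(np.percentile(p[:,2],[5,50,95])*1000,1),m.sum())
cv2.imwrite('pics/crop1.png',cv2.resize(im[140:290,170:430],None,fx=3,fy=3,interpolation=cv2.INTER_CUBIC))
E
```

```text
long_pad 0.78 [330. 174.] [ 641.8 -112.2  152.3   78.9  -80.8] z [ 3.8  8.2 12.7] 1368
short_pad 0.82 [202. 229.] [468.2 253.1  84.8  62.5 -70. ] z [ 3.5  8.4 12.9] 604
board 0.91 [250. 164.] [664.2 117.2 116.2  80.5 -70.5] z [ 5.4 10.3 14.7] 1079
coaster 0.67 [383. 237.] [ 461.5 -261.4   92.5   92.3   86. ] z [ 9.4 14.  18.3] 1081
phone 0.64 [270. 230.] [491.   42.9  67.2  59.6 -25.2] z [ 1.6 12.4 20.2] 489
phone 0.4 [420. 172.] [ 654.8 -360.8  132.6   83.9  -57.7] z [ 2.9 43.8 92.9] 1010
card_case 0.72 [298. 238.] [464.3 -28.   55.9  29.8 -16. ] z [18.7 24.2 29.5] 253
buds_case 0.73 [282. 224.] [487.7  25.9  42.5  21.6 -21.1] z [41.6 45.9 50.5] 115
buds_case 0.38 [156. 161.] [660.6 372.9  94.2  70.9  60.6] z [20.  83.3 89. ] 691
stone 0.72 [300. 273.] [364.4 -29.5  29.5  29.3 -88.5] z [11.1 17.3 22. ] 114
stone 0.7 [290. 224.] [476.5   5.5  35.3  35.3   1.5] z [56.  62.6 67.1] 153
stone 0.66 [331. 249.] [ 422.9 -113.1   35.    32.3    0.9] z [ 4.3 16.6 22.6] 148
```

View pics/crop1.png

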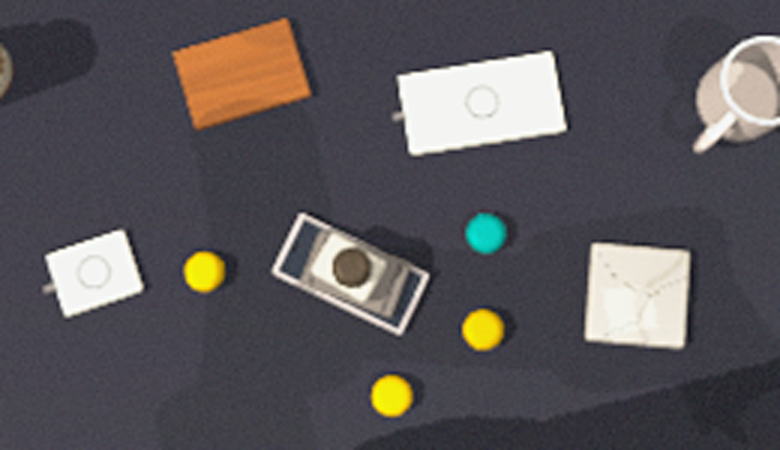

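The crop shows the dark stone at crop (351,267) on the white case, on the grey card case, on the phone; the yellow and turquoise stones are well apart from it. I'll hover over the pile and look with the wrist camera.

{"name": "step_arm", "arguments": {"fingers": [-1, -1, -1, -1, -1, -1, -1, -1, -1, -1], "travel": [[0.43, -0.345, -0.07], [0.43, -0.345, -0.07], [0.43, -0.345, -0.07], [0.43, -0.345, -0.07], [0.43, -0.345, -0.07], [0.43, -0.345, -0.07], [0.43, -0.345, -0.07], [0.43, -0.345, -0.07], [0.43, -0.345, -0.07], [0.43, -0.345, -0.07]], "twist": [0, 0, 0, 0, 0, 0, 0, 0, 0, 0]}}

```text
time_s: 1.8
position: [0.4768, 0.007, 0.3017]
tool_rot: [[0.898, 0.44, 0.001], [0.44, -0.898, -0.0], [0.0, 0.0, -1.0]]
ft_force: [0.7, -1.1, 0.1]
grip_width: 0.0855
gripper_force: 0.0
```

{"name": "step_arm", "arguments": {"fingers": [-1, -1], "travel": [[0, 0, 0], [0, 0, 0]], "twist": [0, 0]}}

```text
time_s: 2.05
position: [0.4761, 0.005, 0.3011]
tool_rot: [[0.898, 0.441, -0.0], [0.441, -0.898, -0.0], [-0.001, -0.0, -1.0]]
ft_force: [0.1, -0.3, 0.6]
grip_width: 0.0856
gripper_force: 0.0
```

Run:
```python
from h import *
s=monitor.observe(); print(s['time_s'],s['position'],s['q'])
k=optics.get_calibration('wrist'); im,d=optics.get_image('wrist'); cv2.imwrite('pics/w1.png',im)
print(k)
for n,z in TOP.items():
    for r in models.trace('wrist',n)[:2]:
        m=r['mask']; uv=np.argwhere(m)[:,::-1]; p=by_depth(k,uv,d)
        print(n,round(r['confidence'],2),np.round(r['point']),rect(k,m,z),'z',np.round(np.percentile(p[:,2],[5,50,95])*1000,1),m.sum())
```

```text
2.05 [0.4761197  0.00503507 0.30114307] [-1.36705184e+01  1.17244032e+01  7.73551002e+01 -1.83137144e-02
  9.09447106e+01  5.01907091e+01]
{'vertical_fov': 64.63526842278961, 'cx': 279.311461871176, 'cy': 208.57617230742167, 'world_from_camera': array([[ 0.4404523 ,  0.85764304,  0.26542454,  0.54451983],
       [-0.89777536,  0.42040395,  0.13137706,  0.03820464],
       [ 0.0010891 , -0.29615693,  0.95513867,  0.44315042],
       [ 0.        ,  0.        ,  0.        ,  1.        ]])}
long_pad 0.9 [422.  85.] [ 640.8 -106.9  159.2   77.5  -79.7] z [6.1 7.7 9.2] 7985
short_pad 0.93 [99. 83.] [469.2 253.4  88.6  61.3 -69.6] z [5.5 7.3 8.8] 3367
board 0.9 [274.   6.] [629.9 103.  114.6  20.4 -63.9] z [ 6.   9.3 11. ] 1391
board 0.53 [98. 82.] [469.9 252.6  90.7  62.4 -69.2] z [4.5 7.2 8.8] 3573
coaster 0.63 [442. 251.] [ 462.9 -258.1   96.4   91.6   86.2] z [10.1 13.2 14.6] 3911
phone 0.73 [254. 139.] [492.7  44.5  62.7  53.  -25.4] z [ 9.8 11.4 12.9] 1627
card_case 0.83 [298. 184.] [469.  -13.5  56.3  55.1 -18.4] z [21.4 23.2 24.6] 1143
buds_case 0.78 [271. 155.] [480.5   9.9  60.5  44.4  61.1] z [38.6 44.7 46.5] 1013
stone 0.94 [343. 238.] [441.  -98.2  31.7  31.1  26.1] z [10.6 16.2 18.1] 523
stone 0.85 [269. 250.] [385.  -24.9  33.8  32.4  26.1] z [-0.4 15.8 18. ] 560
```

View pics/w1.png

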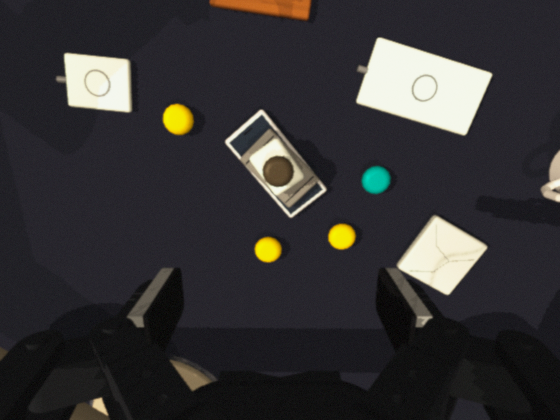

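The wrist view shows the dark stone at (278,171) on the pile, with the long pad at (424,87) and its plug on the left, the short pad at (98,82) and the coaster at (442,254). Now finer fits.

```bash
cat >> h.py <<'E'
def fit(cam,n,k,d,zmin=None,zmax=None,opn=3,im=None):
    z=TOP[n] if zmin is None else (zmin+zmax)/2
    out=[]
    for r in models.trace(cam,n):
        m=r['mask'].copy(); uv=np.argwhere(m)[:,::-1]; p=by_depth(k,uv,d)
        tol=.003 if cam=='wrist' else .006
        if abs(np.median(p[:,2])-z)>tol: continue
        dd=cv2.GaussianBlur(np.where(d>0,d,1).astype(np.float32),(3,3),0)
        p=by_depth(k,uv,dd)
        bad=p[:,2]<z-tol; m[uv[bad,1],uv[bad,0]]=False
        m=cv2.morphologyEx(m.astype(np.uint8),cv2.MORPH_OPEN,np.ones((opn,opn)))
        if m.sum()<20: continue
        c=np.argwhere(m)[:,::-1].mean(0)
        out.append((n,cam,round(r['confidence'],2),'rect',rect(k,m,z),'cen',np.round(at_z(k,c,z)[0,:2]*1000,1),'px',np.round(c)))
    return out
E
python3 - <<'E'
from h import *
for cam,o in(('top',5),('wrist',7)):
    k=optics.get_calibration(cam); im,d=optics.get_image(cam)
    for n in TOP:
        for r in fit(cam,n,k,d,opn=3 if n in('stone','buds_case','phone','card_case') else o): print(*r)
    for n in('long_pad','short_pad','board','coaster'):
        for r in models.landmark_of(cam,n)[:1]: print(n,'lm',r['confidence'],r['point'],np.round(at_z(k,r['point'],0)*1000,1)[0,:2])
# own stone / ring detection in wrist image
    g=cv2.cvtColor(im,cv2.COLOR_BGR2GRAY)
    if cam=='wrist':
        cv2.imwrite('pics/w2.png',cv2.resize(im[100:225,215:335],None,fx=4.5,fy=4.5,interpolation=cv2.INTER_CUBIC))
        np.savez('w2.npz',im=im,d=d)
E
```

```text
long_pad top 0.56 rect [ 642.6 -113.   148.2   76.8  -81.4] cen [ 643.9 -115.7] px [331. 173.]
short_pad top 0.89 rect [468.8 252.1  83.3  63.3 -69.2] cen [469.4 250.3] px [201. 230.]
board top 0.58 rect [664.  116.7 116.4  80.6 -71.2] cen [665.1 118.2] px [250. 164.]
coaster top 0.56 rect [ 461.3 -261.3   91.2   89.9   -4.3] cen [ 461.7 -261.2] px [383. 238.]
phone top 0.58 rect [432.1 -32.1  14.1  11.2 -88.5] cen [432.  -32.3] px [301. 246.]
card_case top 0.65 rect [450.5 -21.4  30.   25.6  73.1] cen [450.9 -14.7] px [295. 239.]
buds_case top 0.55 rect [456.1  -4.6  16.5  13.7 -88.5] cen [456.2  -4.9] px [291. 236.]
long_pad lm 0.72 [330.6, 175.6] [ 637.3 -114.6]
short_pad lm 0.93 [202.1, 234.0] [459.4 249.1]
board lm 0.78 [250.8, 164.9] [663.3 116.7]
coaster lm 0.88 [380.7, 237.9] [ 461.4 -258.9]
long_pad wrist 0.86 rect [ 641.7 -111.5  150.    76.4  -79.6] cen [ 642.9 -111.8] px [423.  87.]
short_pad wrist 0.59 rect [470.7 249.3  76.3  59.2 -69.1] cen [471.7 250.4] px [98. 82.]
board wrist 0.82 rect [637.6  90.8  81.8  18.3 -63.9] cen [637.7  97.6] px [268.   6.]
coaster wrist 0.86 rect [ 462.8 -259.6   89.4   88.1   86.3] cen [ 464.3 -258.6] px [442. 256.]
phone wrist 0.67 rect [492.2  43.8  61.5  53.9 -24.1] cen [485.7  26.1] px [267. 153.]
card_case wrist 0.81 rect [468.3 -18.   53.2  44.1 -19.4] cen [474.6  -2.1] px [283. 172.]
buds_case wrist 0.88 rect [487.4  23.2  40.4  25.2 -30.7] cen [484.6  14.6] px [275. 162.]
stone wrist 0.78 rect [477.8   6.8  30.5  28.9 -18.8] cen [478.    7.1] px [278. 172.]
long_pad lm 0.98 [421.3, 87.2] [ 643.5 -112.5]
short_pad lm 0.61 [102.6, 84.1] [470.8 248. ]
coaster lm 0.77 [438.0, 251.5] [ 464.6 -259. ]
```

View pics/w2.png

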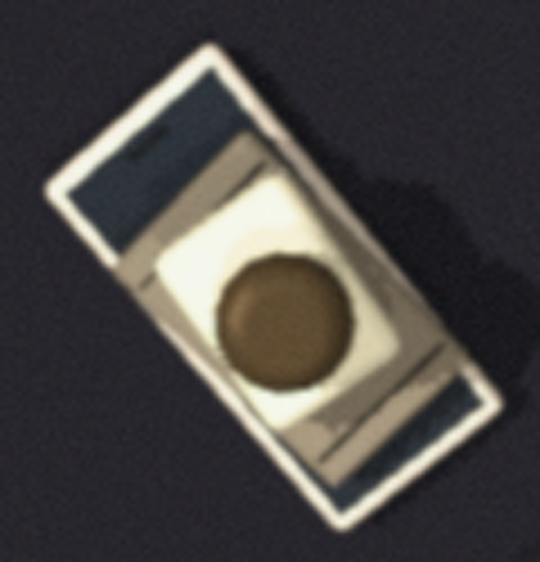

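```bash
cat >> h.py <<'E'
def go(x,y,z,yaw=None):
    """tool-frame shift (units 100 mm) and twist (units pi) to TCP target; yaw = dir. of tool x mod 180"""
    s=monitor.observe(); R=s['tool_rot']; t=R.T@(np.array([x,y,z])-s['position'])*10
    h=np.degrees(np.arctan2(R[1,0],R[0,0])); out=[np.round(t,3)]
    if yaw is not None:
        dy=(yaw-h+90)%180-90; out+=['yawnow',round(h,1),'twist(-about tool z)',round(-dy/180,4),'q6',np.round(s['q'][5],1)]
    print('t',s['time_s'],*out)
E
python3 - <<'E'
from h import *
k=optics.get_calibration('wrist')
P=lambda L,z:at_z(k,np.array(L)/4.5+[215,100]-.39,z)[:,:2]*1000
print('stone',P([(285,321)],.0555))
def q(L,z,n):
    p=P(L,z); e=[p[(i+1)%4]-p[i] for i in range(4)]
    print(n,p.mean(0).round(1),[(round(np.hypot(*v),1),round(np.degrees(np.arctan2(v[1],v[0]))%180,1)) for v in e])
q([(212,45),(48,190),(342,527),(500,402)],.012,'phone')
q([(245,133),(118,255),(333,485),(465,360)],.024,'card')
q([(285,165),(152,258),(275,437),(407,345)],.044,'buds')
x,y=P([(285,321)],.0555)[0]/1000
go(x,y,.047)
E
```

```text
stone [[478.14746975   7.03830451]]
phone [476.1   8. ] [(np.float64(61.6), np.float64(156.0)), (np.float64(131.9), np.float64(66.0)), (np.float64(60.8), np.float64(156.2)), (np.float64(131.8), np.float64(65.7))]
card [476.    3.9] [(np.float64(49.0), np.float64(159.0)), (np.float64(90.8), np.float64(68.2)), (np.float64(52.9), np.float64(161.1)), (np.float64(88.9), np.float64(70.7))]
buds [479.9   9.4] [(np.float64(43.1), np.float64(150.5)), (np.float64(59.3), np.float64(59.5)), (np.float64(44.3), np.float64(151.9)), (np.float64(58.3), np.float64(60.7))]
t 3.8 [ 0.024 -0.008  2.543]
```

{"name": "step_arm", "arguments": {"fingers": [-1, -1, -1, -1, -1, -1, -1, -1], "travel": [[0.024, -0.008, 0.3], [0, 0, 0.5], [0, 0, 0.5], [0, 0, 0.5], [0, 0, 0.34], [0, 0, 0.2], [0, 0, 0.1], [0, 0, 0.1]], "twist": [0, 0, 0, 0, 0, 0, 0, 0]}}

```text
time_s: 4.8
position: [0.4786, 0.0069, 0.0473]
tool_rot: [[0.898, 0.44, 0.001], [0.44, -0.898, -0.0], [0.001, 0.001, -1.0]]
ft_force: [0.1, 0.2, -0.9]
grip_width: 0.0852
gripper_force: 0.0
```

{"name": "step_arm", "arguments": {"fingers": [0, 0.3, 0.6, 0.6, 0.6, 0.6], "travel": [[0, 0, 0], [0, 0, 0], [0, 0, 0], [0, 0, 0], [0, 0, 0], [0, 0, 0]], "twist": [0, 0, 0, 0, 0, 0], "force": 25}}

```text
time_s: 5.55
position: [0.4785, 0.0069, 0.0482]
tool_rot: [[0.898, 0.44, 0.001], [0.44, -0.898, -0.0], [0.001, 0.001, -1.0]]
ft_force: [-1.0, -0.7, 5.3]
grip_width: 0.0359
gripper_force: 24.4
```

Run:
```python
from h import *
im,d=optics.get_image('wrist'); cv2.imwrite('pics/w3.png',im)
go(.4625,-.2605,.30)
print(monitor.observe()['position'])
```

```text
t 5.6 [-1.318  2.333 -2.517]
[0.47847042 0.00690569 0.04817408]
```

View pics/w3.png

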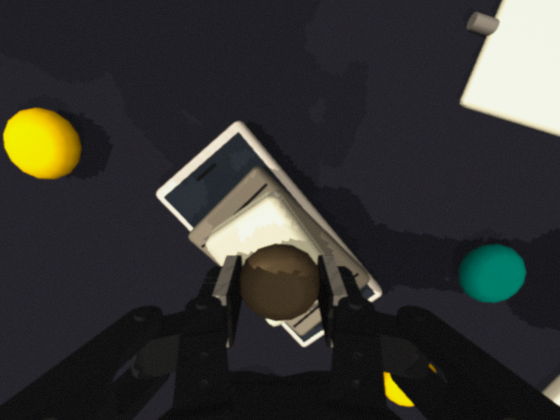

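The stone is held between the pads at (280,282), with the case below it at (265,225). I'll lift slowly first to check the hold.

{"name": "step_arm", "arguments": {"fingers": [0.6, 0.6, 0.6, 0.6], "travel": [[0, 0, -0.03], [0, 0, -0.1], [0, 0, -0.3], [0, 0, -0.4]], "twist": [0, 0, 0, 0]}}

```text
time_s: 6.1
position: [0.4777, 0.0071, 0.1314]
tool_rot: [[0.898, 0.44, -0.001], [0.44, -0.898, 0.0], [-0.001, -0.001, -1.0]]
ft_force: [-0.2, 0.2, -0.1]
grip_width: 0.0354
gripper_force: 25.1
```

Run:
```python
from h import *
k=optics.get_calibration('wrist');im,d=optics.get_image('wrist'); cv2.imwrite('pics/w4.png',im)
s=monitor.observe(); print(s['position'],s['ft_force'])
np.savez('w4.npz',d=d,im=im,k=k['world_from_camera'])
for r in models.trace('wrist','stone'):
    uv=np.argwhere(r['mask'])[:,::-1]
    if np.hypot(*(uv.mean(0)-[280,282]))<40:
        p=by_depth(k,uv,d); print(np.percentile((s['position']-p)@[0,0,1]*1000,[2,10,50,90,98]), uv.mean(0),len(uv))
go(.4625,-.2605,.20)
```

```text
[0.48000835 0.00669526 0.1364697 ] [2.46858036 0.15017858 4.72384007]
[-10.97004551 -10.41085586  -9.10496059  -4.78879179  -1.76840839] [279.46955261 281.53666114] 4828
t 6.2 [-1.329  2.326 -0.653]
```

{"name": "step_arm", "arguments": {"fingers": [0.6, 0.6, 0.6, 0.6, 0.6, 0.6, 0.6], "travel": [[-0.2, 0.35, -0.1], [-0.25, 0.44, 0], [-0.25, 0.44, 0], [-0.25, 0.44, 0], [-0.25, 0.44, 0], [-0.13, 0.216, 0], [0, 0, 0]], "twist": [0, 0, 0, 0, 0, 0, 0]}}

```text
time_s: 7.08
position: [0.4607, -0.2616, 0.1399]
tool_rot: [[0.899, 0.438, -0.0], [0.438, -0.899, 0.0], [-0.0, -0.001, -1.0]]
ft_force: [0.3, -0.5, 0.6]
grip_width: 0.035
gripper_force: 25.1
```

```bash
cat >> h.py <<'E'
def rectify(cam,x,y,z,r=.09,s=.5):
    """top-down view of plane z around x,y; s mm/px; row down = -x, col right = -y"""
    k=optics.get_calibration(cam); im,d=optics.get_image(cam); W=k['world_from_camera']
    n=int(2000*r/s); g=(np.arange(n)+.5)*s/1000-r
    X,Y=np.meshgrid(x-g,y-g,indexing='ij'); p=(np.c_[X.ravel(),Y.ravel(),np.full(X.size,z)]-W[:3,3])@W[:3,:3]
    f=210/np.tan(np.radians(k['vertical_fov'])/2)
    u=k['cx']+f*p[:,0]/-p[:,2]; v=k['cy']-f*p[:,1]/-p[:,2]
    return cv2.remap(im,u.reshape(n,n).astype(np.float32),v.reshape(n,n).astype(np.float32),cv2.INTER_LINEAR),k,d
E
python3 - <<'E'
from h import *
k=optics.get_calibration('wrist'); im,d=optics.get_image('wrist')
cv2.imwrite('pics/w5.png',im)
for r in fit('wrist','coaster',k,d,opn=7): print(*r)
s=monitor.observe(); print(s['grip_width'],s['position']); go(.462,-.2603,.0175)
E
```

```text
coaster wrist 0.9 rect [ 462.8 -261.7   88.7   88.6   86.5] cen [ 466.3 -259.1] px [279. 193.]
0.0354071807112651 [ 0.460901   -0.25963374  0.14008023]
t 7.175 [0.007 0.012 1.226]
```

View pics/w5.png

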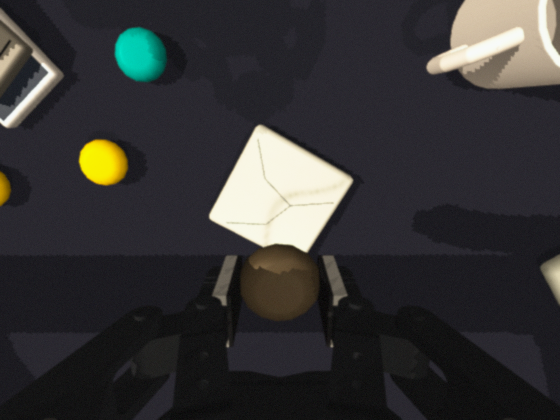

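The coaster is centred near (282,198), with the stone held at (280,282). The stone's underside is about 2 mm below the TCP, so I'm lowering it.

{"name": "step_arm", "arguments": {"fingers": [0.6, 0.6, 0.6, 0.6, 0.6, 0.6, 0.6, 0.6], "travel": [[0.007, 0.02, 0.3], [0, 0, 0.4], [0, 0, 0.3], [0, 0, 0.15], [0, 0, 0.06], [0, 0, 0.01], [0, 0, 0], [0, 0, 0]], "twist": [0, 0, 0, 0, 0, 0, 0, 0]}}

```text
time_s: 8.18
position: [0.4628, -0.2621, 0.019]
tool_rot: [[0.898, 0.44, 0.001], [0.44, -0.898, -0.001], [0.0, 0.001, -1.0]]
ft_force: [0.4, 0.0, 0.4]
grip_width: 0.0352
gripper_force: 25.1
```

{"name": "step_arm", "arguments": {"fingers": [0.6, 0.6], "travel": [[0, 0, 0.01], [0, 0, 0]], "twist": [0, 0]}}

```text
time_s: 8.43
position: [0.4626, -0.2619, 0.0174]
tool_rot: [[0.898, 0.44, 0.0], [0.44, -0.898, -0.0], [-0.0, 0.0, -1.0]]
ft_force: [-0.7, 0.0, -0.7]
grip_width: 0.0353
gripper_force: 25.1
```

{"name": "step_arm", "arguments": {"fingers": [0.6, 0.6], "travel": [[0, 0, 0.01], [0, 0, 0]], "twist": [0, 0]}}

```text
time_s: 8.68
position: [0.4626, -0.2619, 0.0163]
tool_rot: [[0.898, 0.44, -0.0], [0.44, -0.898, 0.0], [-0.0, -0.0, -1.0]]
ft_force: [-0.1, 0.1, 0.1]
grip_width: 0.0355
gripper_force: 25.1
```

{"name": "step_arm", "arguments": {"fingers": [0.6, 0.6], "travel": [[0, 0, 0.006], [0, 0, 0]], "twist": [0, 0]}}

```text
time_s: 8.93
position: [0.4626, -0.2619, 0.0162]
tool_rot: [[0.898, 0.44, 0.0], [0.44, -0.898, -0.0], [0.0, 0.0, -1.0]]
ft_force: [-1.5, 1.1, 5.8]
grip_width: 0.0353
gripper_force: 25.5
```

Contact is at the expected height. Releasing.

{"name": "step_arm", "arguments": {"fingers": [0.15, 0.05, -0.1, -0.4, -1, -1, -1, -1, -1], "travel": [[0, 0, 0], [0, 0, 0], [0, 0, 0], [0, 0, 0], [0, 0, 0], [0, 0, -0.3], [0, 0, -0.5], [0, 0, -0.5], [0, 0, -0.3]], "twist": [0, 0, 0, 0, 0, 0, 0, 0, 0]}}

```text
time_s: 10.05
position: [0.4629, -0.2621, 0.1782]
tool_rot: [[0.898, 0.44, 0.002], [0.44, -0.898, -0.002], [0.001, 0.003, -1.0]]
ft_force: [0.2, -0.3, 0.2]
grip_width: 0.0854
gripper_force: 0.0
```

Run:
```python
from h import *
k=optics.get_calibration('wrist'); im,d=optics.get_image('wrist'); cv2.imwrite('pics/w6.png',im)
TOP['stone']=.032
for n in('coaster','stone'):
    for r in fit('wrist',n,k,d): print(*r)
go(.4799,.0094,.20,60.2)
```

```text
coaster wrist 0.93 rect [ 462.7 -261.7   88.8   88.7   86.3] cen [ 465.6 -260.1] px [277. 186.]
stone wrist 0.59 rect [ 463.5 -263.1   30.2   28.4   79.4] cen [ 463.6 -262.5] px [279. 194.]
t 10.2 [ 1.348 -2.362 -0.237] yawnow 26.1 twist(-about tool z) -0.1893 q6 21.6
```

Stone placed within about 1 mm of centre. Next is the earbuds case.

{"name": "step_arm", "arguments": {"fingers": [-1, -1, -1, -1, -1, -1, -1, -1, -1, -1], "travel": [[0.26, -0.46, -0.04], [0.28, -0.49, -0.05], [0.28, -0.49, -0.05], [0.28, -0.49, -0.05], [0.248, -0.432, -0.05], [0, 0, 0], [0, 0, 0], [0, 0, 0], [0, 0, 0], [0, 0, 0]], "twist": [0, 0, 0, 0, 0, -0.047, -0.048, -0.047, -0.047, 0]}}

```text
time_s: 11.45
position: [0.4792, 0.0096, 0.1985]
tool_rot: [[0.499, 0.867, -0.002], [0.867, -0.499, 0.001], [-0.001, -0.002, -1.0]]
ft_force: [0.3, -1.3, 0.0]
grip_width: 0.0852
gripper_force: 0.0
```

Run:
```python
from h import *
s=monitor.observe(); print(s['position'])
k=optics.get_calibration('wrist'); im,d=optics.get_image('wrist')
for n in('buds_case','card_case','phone'):
    for r in fit('wrist',n,k,d): print(*r)
a,_,_=rectify('wrist',.478,.008,.040,.08,.25)
cv2.imwrite('pics/w7.png',cv2.resize(a,(590,590)))
```

```text
[0.4792007  0.0096147  0.19848366]
buds_case wrist 0.75 rect [478.9  10.6  56.1  40.3  61.1] cen [479.   11.1] px [278. 191.]
card_case wrist 0.85 rect [463.4 -29.1  53.2  18.6 -18.9] cen [474.    4.7] px [277. 193.]
phone wrist 0.76 rect [494.7  51.1  61.3  39.5 -24.3] cen [484.3  31.1] px [272. 163.]
```

View pics/w7.png

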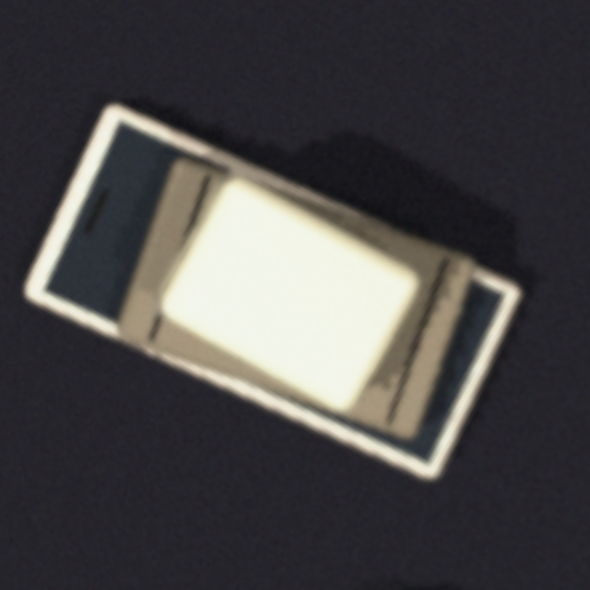

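The rectified view shows the white case on the card case, centred near pixel (288,295) and turned a few degrees against it. The fit of 56 x 40 at 61° agrees.

{"name": "step_arm", "arguments": {"fingers": [-1, -1, -1, -1, -1, -1, -1], "travel": [[0.007, -0.008, 0.3], [0, 0, 0.5], [0, 0, 0.5], [0, 0, 0.25], [0, 0, 0.14], [0, 0, 0], [0, 0, 0]], "twist": [-0.0055, 0, 0, 0, 0, 0, 0]}}

```text
time_s: 12.58
position: [0.4797, 0.0105, 0.0313]
tool_rot: [[0.483, 0.875, 0.001], [0.875, -0.483, -0.0], [0.0, 0.001, -1.0]]
ft_force: [0.3, 0.2, 0.4]
grip_width: 0.0855
gripper_force: 0.0
```

{"name": "step_arm", "arguments": {"fingers": [-0.5, 0, 0.1, 0.5, 0.5, 0.5], "travel": [[0, 0, 0], [0, 0, 0], [0, 0, 0], [0, 0, 0], [0, 0, 0], [0, 0, 0]], "twist": [0, 0, 0, 0, 0, 0], "force": 25}}

```text
time_s: 13.32
position: [0.4795, 0.0105, 0.0312]
tool_rot: [[0.483, 0.876, 0.001], [0.876, -0.483, -0.0], [0.0, 0.001, -1.0]]
ft_force: [-0.6, 0.8, 5.9]
grip_width: 0.0433
gripper_force: 25.9
```

{"name": "step_arm", "arguments": {"fingers": [0.5, 0.5, 0.5, 0.5, 0.5], "travel": [[0, 0, -0.03], [0, 0, -0.1], [0, 0, -0.35], [0, 0, -0.5], [0, 0, -0.2]], "twist": [0, 0, 0, 0, 0]}}

```text
time_s: 13.95
position: [0.48, 0.0104, 0.1518]
tool_rot: [[0.483, 0.876, 0.004], [0.876, -0.483, -0.001], [0.001, 0.004, -1.0]]
ft_force: [1.4, -0.8, -1.7]
grip_width: 0.0436
gripper_force: 25.8
```

Run:
```python
from h import *
im,d=optics.get_image('wrist');k=optics.get_calibration('wrist');s=monitor.observe()
im,d=optics.get_image('wrist')
for n in('buds_case','card_case'):
  for r in models.trace('wrist',n):
    uv=np.argwhere(r['mask'])[:,::-1]; p=by_depth(k,uv,d); t=(p-s['position'])@s['tool_rot']*1000
    print(n,r['confidence'],'tool-frame pct x,y,z',np.percentile(t,[2,50,98],axis=0).round(1).tolist(),'z',np.median(p[:,2]))
print(s['position'],s['grip_width']); go(.4697,.2505,.15,-69.2)
```

```text
buds_case 0.87 tool-frame pct x,y,z [[-28.0, -19.8, -15.3], [5.3, 0.4, -13.9], [28.4, 21.0, -1.1]] z 0.16704801898038985
card_case 0.8 tool-frame pct x,y,z [[-12.0, -33.4, 128.3], [13.0, -4.5, 129.9], [38.1, 21.7, 133.0]] z 0.023277354915128834
[0.48062359 0.01033355 0.15316419] 0.04337519654884139
t 14.15 [ 2.056 -1.24  -0.016] yawnow 61.1 twist(-about tool z) -0.276 q6 15.9
```

{"name": "step_arm", "arguments": {"fingers": [0.5, 0.5, 0.5, 0.5, 0.5, 0.5, 0.5, 0.5, 0.5, 0.5], "travel": [[0.45, -0.27, 0], [0.5, -0.3, 0], [0.5, -0.3, 0], [0.4, -0.24, 0], [0.2, -0.13, 0], [0, 0, 0], [0, 0, 0], [0, 0, 0], [0, 0, 0], [0, 0, 0]], "twist": [0, 0, 0, 0, 0, -0.055, -0.055, -0.055, -0.055, -0.056]}}

```text
time_s: 15.4
position: [0.4691, 0.2497, 0.1471]
tool_rot: [[-0.361, 0.933, -0.003], [0.933, 0.361, -0.001], [0.0, -0.003, -1.0]]
ft_force: [-0.4, -0.5, 0.6]
grip_width: 0.0433
gripper_force: 25.8
```

{"name": "step_arm", "arguments": {"fingers": [0.5, 0.5], "travel": [[0, 0, 0], [0, 0, 0]], "twist": [0, 0]}}

```text
time_s: 15.65
position: [0.4695, 0.2498, 0.148]
tool_rot: [[-0.352, 0.936, -0.001], [0.936, 0.352, -0.0], [0.0, -0.001, -1.0]]
ft_force: [0.3, -0.8, -0.4]
grip_width: 0.0437
gripper_force: 25.8
```

Run:
```python
from h import *
k=optics.get_calibration('wrist'); im,d=optics.get_image('wrist'); cv2.imwrite('pics/w8.png',im)
for r in fit('wrist','short_pad',k,d,opn=9): print(*r)
for r in models.trace('wrist','buds_case'): print(r['confidence'],r['point'])
s=monitor.observe(); print(s['grip_width'],s['position']); go(.4700,.2500,.018,-69.2)
```

```text
short_pad wrist 0.93 rect [466.1 260.7  59.4  55.9  20.6] cen [465.5 261.7] px [279. 181.]
0.7 [280.4, 278.5]
0.043189329324098524 [0.46965836 0.24990538 0.14848096]
t 15.8 [-0.     0.004  1.305] yawnow 110.7 twist(-about tool z) -0.0005 q6 -5.5
```

View pics/w8.png

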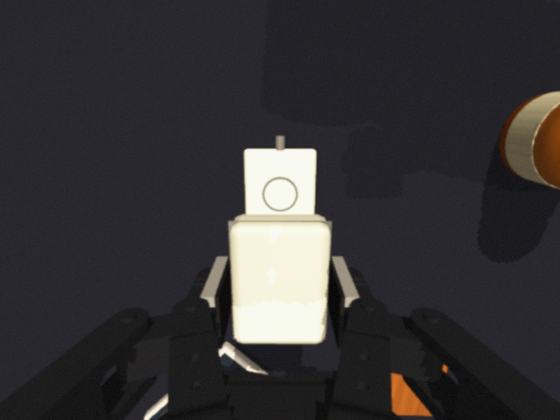

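The ring is at (280,194) and square with the held case. I'm converting the ring and the far edge (row 149) to world coordinates.

Run:
```python
from h import *
k=optics.get_calibration('wrist')
im=cv2.imread('pics/w8.png'); g=cv2.cvtColor(im,cv2.COLOR_BGR2GRAY)
p=at_z(k,[(280,194),(245,149.5),(315.5,149.5)],.008)*1000; print(p.round(1))
m=(p[1]+p[2])/2; a=np.radians(110.8); print('from far edge',m[:2]-39*np.array([np.cos(a),np.sin(a)]))
# ring
sub=g[170:216,255:306]; t=(sub<np.median(sub)-25).astype(np.uint8); ys,xs=np.nonzero(t)
r=np.hypot(xs+255-280,ys+170-194); o=r<22; (c,ax,an)=cv2.fitEllipse(np.c_[xs[o]+255,ys[o]+170].astype(np.float32)); print(c,ax,at_z(k,[c],.008)*1000)
```

```text
[[470.4 251.    8. ]
 [429.  276.9   8. ]
 [484.7 297.9   8. ]]
from far edge [470.67733743 250.93923963]
(279.6421813964844, 194.37289428710938) (33.25218200683594, 34.687835693359375) [[470.20852356 250.56564347   8.        ]]
```

{"name": "step_arm", "arguments": {"fingers": [0.5, 0.5, 0.5, 0.5, 0.5, 0.5, 0.5, 0.5], "travel": [[0.005, 0.009, 0.3], [0, 0, 0.5], [0, 0, 0.3], [0, 0, 0.15], [0, 0, 0.05], [0, 0, 0.005], [0, 0, 0], [0, 0, 0]], "twist": [0, 0, 0, 0, 0, 0, 0, 0]}}

```text
time_s: 16.8
position: [0.4707, 0.2508, 0.0189]
tool_rot: [[-0.355, 0.935, 0.001], [0.935, 0.355, 0.0], [-0.0, 0.001, -1.0]]
ft_force: [-0.6, 0.5, -0.4]
grip_width: 0.0432
gripper_force: 25.8
```

{"name": "step_arm", "arguments": {"fingers": [0.5, 0.5, 0.5], "travel": [[0, 0, 0.008], [0, 0, 0], [0, 0, 0]], "twist": [0, 0, 0]}}

```text
time_s: 17.18
position: [0.4704, 0.2507, 0.0174]
tool_rot: [[-0.355, 0.935, -0.0], [0.935, 0.355, -0.0], [0.0, -0.0, -1.0]]
ft_force: [-0.1, 0.1, -0.2]
grip_width: 0.0435
gripper_force: 25.8
```

{"name": "step_arm", "arguments": {"fingers": [0.5, 0.5, 0.5], "travel": [[0, 0, 0.018], [0, 0, 0], [0, 0, 0]], "twist": [0, 0, 0]}}

```text
time_s: 17.55
position: [0.4704, 0.2507, 0.0156]
tool_rot: [[-0.355, 0.935, -0.0], [0.935, 0.355, -0.0], [0.0, -0.0, -1.0]]
ft_force: [0.2, -1.1, 0.2]
grip_width: 0.0431
gripper_force: 25.8
```

{"name": "step_arm", "arguments": {"fingers": [0.5, 0.5], "travel": [[0, 0, 0.008], [0, 0, 0]], "twist": [0, 0]}}

```text
time_s: 17.8
position: [0.4705, 0.2507, 0.0152]
tool_rot: [[-0.355, 0.935, 0.0], [0.935, 0.355, 0.0], [-0.0, 0.0, -1.0]]
ft_force: [-0.7, -0.8, 5.0]
grip_width: 0.0432
gripper_force: 26.3
```

{"name": "step_arm", "arguments": {"fingers": [0, -0.1, -0.2, -0.5, -1, -1, -1, -1, -1], "travel": [[0, 0, 0], [0, 0, 0], [0, 0, 0], [0, 0, 0], [0, 0, 0], [0, 0, -0.3], [0, 0, -0.5], [0, 0, -0.5], [0, 0, -0.5]], "twist": [0, 0, 0, 0, 0, 0, 0, 0, 0]}}

```text
time_s: 18.92
position: [0.4701, 0.2506, 0.1965]
tool_rot: [[-0.355, 0.935, -0.0], [0.935, 0.355, 0.0], [0.0, -0.0, -1.0]]
ft_force: [0.5, -0.3, -0.0]
grip_width: 0.0858
gripper_force: 0.0
```

Run:
```python
from h import *
k=optics.get_calibration('wrist'); im,d=optics.get_image('wrist'); cv2.imwrite('pics/w9.png',im)
TOP['buds_case']=.030
for n in('buds_case','short_pad'):
    for r in fit('wrist',n,k,d,opn=5): print(*r)
go(.4755,.005,.2,70.5)
```

```text
buds_case wrist 0.71 rect [471.5 250.2  55.   40.8 -69.2] cen [471.1 251. ] px [280. 188.]
short_pad wrist 0.86 rect [452.  259.6  92.5  54.4  66.7] cen [460.6 265.2] px [275. 166.]
t 19.075 [-2.315 -0.833 -0.033] yawnow 110.8 twist(-about tool z) 0.2239 q6 -5.5
```

{"name": "step_arm", "arguments": {"fingers": [-1, -1, -1, -1, -1, -1, -1, -1, -1, -1], "travel": [[-0.45, -0.16, 0], [-0.55, -0.2, -0.03], [-0.55, -0.2, 0], [-0.5, -0.18, 0], [-0.265, -0.093, 0], [0, 0, 0], [0, 0, 0], [0, 0, 0], [0, 0, 0], [0, 0, 0]], "twist": [0, 0, 0, 0, 0, 0.056, 0.056, 0.056, 0.056, 0]}}

```text
time_s: 20.32
position: [0.4742, 0.0048, 0.1966]
tool_rot: [[0.333, 0.943, -0.002], [0.943, -0.333, 0.001], [-0.0, -0.003, -1.0]]
ft_force: [-0.0, 0.7, -0.4]
grip_width: 0.0855
gripper_force: 0.0
```

Run:
```python
from h import *
s=monitor.observe(); print(s['position'])
k=optics.get_calibration('wrist'); im,d=optics.get_image('wrist')
for n in('card_case','phone'):
    for r in fit('wrist',n,k,d): print(*r)
a,_,_=rectify('wrist',.478,.008,.024,.08,.25)
cv2.imwrite('pics/w10.png',cv2.resize(a,(590,590)))
```

```text
[0.4742334  0.00483404 0.19657695]
card_case wrist 0.62 rect [475.1   4.6  87.7  53.3  70.6] cen [475.9   6.4] px [280. 185.]
phone wrist 0.75 rect [493.3  48.3  61.4  45.6 -24.2] cen [482.1  28.3] px [278. 159.]
```

View pics/w10.png

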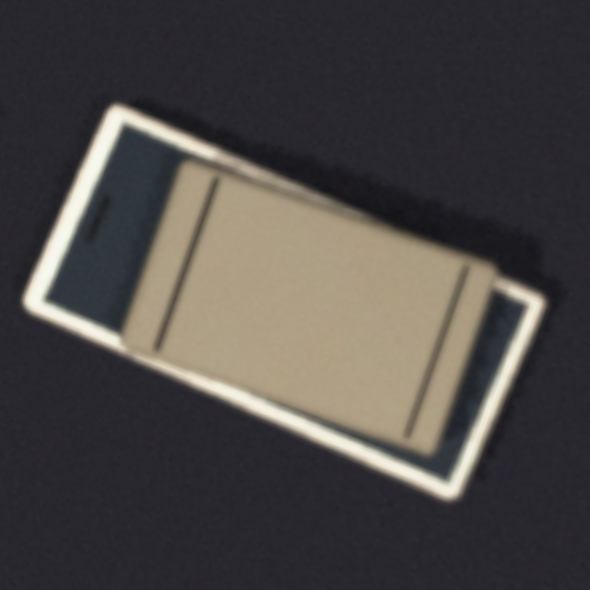

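The card case's corners are at (185,160), (495,265), (435,457) and (122,345). Its centre is then near (475,4.4) mm at 70.6°, matching the fit.

{"name": "step_arm", "arguments": {"fingers": [-1, -1, -1, -1, -1, -1, -1, -1, -1], "travel": [[-0.001, 0.009, 0.3], [0, 0, 0.5], [0, 0, 0.5], [0, 0, 0.3], [0, 0, 0.15], [0, 0, 0.06], [0, 0, 0.02], [0, 0, 0], [0, 0, 0]], "twist": [0, 0, 0, 0, 0, 0, 0, 0, 0]}}

```text
time_s: 21.65
position: [0.4759, 0.0043, 0.0153]
tool_rot: [[0.334, 0.943, 0.001], [0.943, -0.334, -0.0], [0.0, 0.001, -1.0]]
ft_force: [-0.1, 0.0, 0.0]
grip_width: 0.0853
gripper_force: 0.0
```

{"name": "step_arm", "arguments": {"fingers": [-0.7, -0.5, -0.3, -0.2, 0, 0.2, 0.2], "travel": [[0, 0, 0.027], [0, -0.006, 0], [0, 0, 0], [0, 0, 0], [0, 0, 0], [0, 0, 0], [0, 0, 0]], "twist": [0, 0, 0, 0, 0, 0, 0], "force": 40}}

```text
time_s: 22.52
position: [0.4749, 0.0046, 0.0125]
tool_rot: [[0.334, 0.943, -0.0], [0.943, -0.334, 0.0], [-0.0, -0.0, -1.0]]
ft_force: [-1.8, 0.4, 5.4]
grip_width: 0.0548
gripper_force: 41.9
```

Run:
```python
from h import *
s=monitor.observe();print(s['position'],s['ft_force'],s['grip_width'])
k=optics.get_calibration('side'); im,d=optics.get_image('side')
c=at_z(k,[(292,240)],.02); cv2.imwrite('pics/s1.png',cv2.resize(im[180:290,220:370],None,fx=5,fy=5,interpolation=cv2.INTER_CUBIC))
```

```text
[0.474858   0.00457904 0.01245876] [-1.80852087  0.39322791  5.43503132] 0.054775123876480515
```

View pics/s1.png

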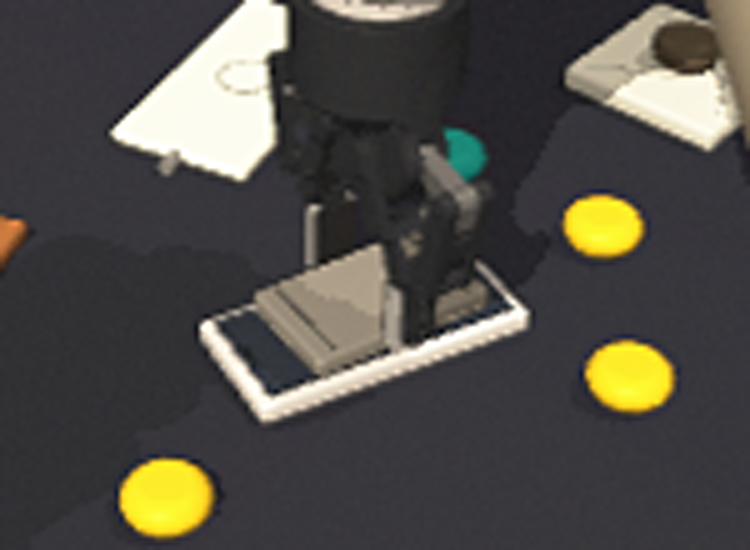

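The card case is gripped at crop (400,310), on its side faces and above the phone's rim; the stone sits on the coaster at (685,45). Lifting.

{"name": "step_arm", "arguments": {"fingers": [0.2, 0.2, 0.2, 0.2, 0.2, 0.2], "travel": [[0, 0, -0.03], [0, 0, -0.07], [0, 0, -0.25], [0, 0, -0.5], [0, 0, -0.5], [0, 0, -0.2]], "twist": [0, 0, 0, 0, 0, 0]}}

```text
time_s: 23.32
position: [0.4757, 0.0044, 0.1703]
tool_rot: [[0.334, 0.943, 0.005], [0.943, -0.334, -0.001], [0.001, 0.005, -1.0]]
ft_force: [-0.9, -0.5, -2.0]
grip_width: 0.0548
gripper_force: 42.8
```

Run:
```python
from h import *
im,d=optics.get_image('wrist');k=optics.get_calibration('wrist');s=monitor.observe()
im,d=optics.get_image('wrist')
for n in('phone','card_case'):
  for r in models.trace('wrist',n):
    uv=np.argwhere(r['mask'])[:,::-1]; p=by_depth(k,uv,d); t=(p-s['position'])@s['tool_rot']*1000
    print(n,r['confidence'],'tool-frame pct x,y,z',np.percentile(t,[2,50,98],axis=0).round(1).tolist(),'z',np.median(p[:,2]))
    print(rect(k,r['mask'],np.median(p[:,2])))
print(s['position'],s['grip_width'],s['ft_force']); go(.664,.1170,.165,-70.8)
```

```text
phone 0.8 tool-frame pct x,y,z [[9.5, -31.0, 158.3], [40.9, -1.2, 159.9], [70.1, 30.2, 162.2]] z 0.01159611718350076
[489.9  40.8  64.6  63.9  66.7]
card_case 0.74 tool-frame pct x,y,z [[-43.5, -25.7, -12.1], [6.7, 0.4, -10.8], [44.3, 26.8, -8.2]] z 0.18233708286146805
[476.7   4.   92.5  54.9  70.5]
[0.47625381 0.00433463 0.17152341] 0.054642611901205486 [ 1.53606541 -0.46404322  2.11902576]
t 23.525 [1.692 1.409 0.016] yawnow 70.5 twist(-about tool z) -0.2151 q6 5.7
```

{"name": "step_arm", "arguments": {"fingers": [0.2, 0.2, 0.2, 0.2, 0.2, 0.2, 0.2, 0.2, 0.2, 0.2], "travel": [[0.3, 0.25, 0], [0.42, 0.35, 0], [0.45, 0.37, 0.016], [0.33, 0.28, 0], [0.19, 0.16, 0], [0, 0, 0], [0, 0, 0], [0, 0, 0], [0, 0, 0], [0, 0, 0]], "twist": [0, 0, 0, 0, 0, -0.054, -0.054, -0.054, -0.053, 0]}}

```text
time_s: 24.78
position: [0.6639, 0.1167, 0.1636]
tool_rot: [[-0.327, 0.945, -0.003], [0.945, 0.327, 0.0], [0.001, -0.003, -1.0]]
ft_force: [-0.0, 0.6, -0.9]
grip_width: 0.0545
gripper_force: 42.7
```

{"name": "step_arm", "arguments": {"fingers": [0.2, 0.2], "travel": [[0, 0, 0], [0, 0, 0]], "twist": [0, 0]}}

```text
time_s: 25.02
position: [0.6643, 0.1167, 0.1651]
tool_rot: [[-0.327, 0.945, -0.001], [0.945, 0.327, -0.0], [0.0, -0.001, -1.0]]
ft_force: [-0.1, -0.5, 0.1]
grip_width: 0.0548
gripper_force: 42.7
```

Run:
```python
from h import *
k=optics.get_calibration('wrist'); im,d=optics.get_image('wrist'); cv2.imwrite('pics/w11.png',im)
s=monitor.observe(); print(s['grip_width'],s['position'])
go(.664,.1170,.165,-70.8)
for r in fit('wrist','board',k,d): print(*r)
k=optics.get_calibration('top'); im,d=optics.get_image('top')
```

```text
0.05471848112959379 [0.66431019 0.11670133 0.16526547]
t 25.075 [ 0.004 -0.002  0.003] yawnow 109.1 twist(-about tool z) -0.0005 q6 -19.2
board wrist 0.76 rect [654.3 148.7  77.3  49.   18.5] cen [654.1 150.2] px [280. 153.]
```

View pics/w11.png

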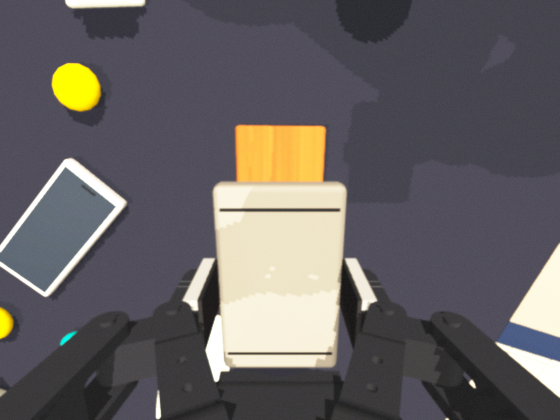

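The far edge of the board is at row 126, columns 236–326, and the card case is square with it. I'm working out the board centre from that edge.

Run:
```python
from h import *
k=optics.get_calibration('wrist'); im=cv2.imread('pics/w11.png').astype(int)
om=((im[...,2]-im[...,0])>60).astype(np.uint8); om[:,:200]=0; om[:,360:]=0; om[182:]=0
ys,xs=np.nonzero(om)
L=[];Rr=[];T=[]
for v in range(140,178): x=np.nonzero(om[v])[0]; L.append((x.min(),v)); Rr.append((x.max()+1,v))
for u in range(245,318): T.append((u,np.nonzero(om[:,u])[0].min()))
def line(P):
    p=at_z(k,P,.010)[:,:2]*1000; vx,vy,x,y=cv2.fitLine(p.astype(np.float32),cv2.DIST_HUBER,0,.01,.01).ravel(); return np.array([x,y]),np.degrees(np.arctan2(vy,vx))%180
l,r,t=line(L),line(Rr),line(T); print(l,r,t)
a=np.radians((l[1]+r[1]+(t[1]+90)%180)/3); e=np.array([np.cos(a),np.sin(a)]); n=np.array([-e[1],e[0]])
print('w',(l[0]-r[0])@n,'yaw',np.degrees(a),'centre',n*((l[0]+r[0])@n/2)+e*(t[0]@e-58))
```

```text
(array([617.5403 , 133.71838], dtype=float32), np.float32(109.078545)) (array([694.11896, 157.44379], dtype=float32), np.float32(107.94365)) (array([646.96124, 173.01247], dtype=float32), np.float32(19.129599))
w 80.14215 yaw 108.717255 centre [665.1913  117.95043]
```

{"name": "step_arm", "arguments": {"fingers": [0.2, 0.2, 0.2, 0.2, 0.2, 0.2, 0.2, 0.2, 0.2], "travel": [[0.004, 0.008, 0.3], [0, 0, 0.5], [0, 0, 0.4], [0, 0, 0.2], [0, 0, 0.1], [0, 0, 0.02], [0, 0, 0], [0, 0, 0], [0, 0, 0]], "twist": [0.002, 0, 0, 0, 0, 0, 0, 0, 0]}}

```text
time_s: 26.3
position: [0.6652, 0.1174, 0.0141]
tool_rot: [[-0.323, 0.947, 0.001], [0.947, 0.323, 0.0], [-0.0, 0.001, -1.0]]
ft_force: [0.6, -0.4, -1.5]
grip_width: 0.055
gripper_force: 42.7
```

{"name": "step_arm", "arguments": {"fingers": [0.2, 0.2], "travel": [[0, 0, 0.008], [0, 0, 0]], "twist": [0, 0]}}

```text
time_s: 26.55
position: [0.6649, 0.1174, 0.0127]
tool_rot: [[-0.323, 0.947, -0.0], [0.947, 0.323, 0.0], [0.0, -0.0, -1.0]]
ft_force: [0.2, 0.1, -2.0]
grip_width: 0.0547
gripper_force: 42.7
```

{"name": "step_arm", "arguments": {"fingers": [0.2, 0.2, 0.2], "travel": [[0, 0, 0.018], [0, 0, 0], [0, 0, 0]], "twist": [0, 0, 0]}}

```text
time_s: 26.92
position: [0.665, 0.1174, 0.0109]
tool_rot: [[-0.323, 0.947, -0.0], [0.947, 0.323, 0.0], [0.0, -0.0, -1.0]]
ft_force: [-0.4, 0.3, -0.8]
grip_width: 0.0544
gripper_force: 42.7
```

{"name": "step_arm", "arguments": {"fingers": [0.2, 0.2], "travel": [[0, 0, 0.006], [0, 0, 0]], "twist": [0, 0]}}

```text
time_s: 27.18
position: [0.6651, 0.1174, 0.0106]
tool_rot: [[-0.323, 0.946, 0.0], [0.946, 0.323, -0.0], [-0.0, 0.0, -1.0]]
ft_force: [-0.1, -0.1, 1.5]
grip_width: 0.0547
gripper_force: 43.0
```

{"name": "step_arm", "arguments": {"fingers": [-0.2, -0.35, -0.45, -0.7, -1, -1, -1, -1, -1, -1], "travel": [[0, 0, 0.002], [0, 0, 0], [0, 0, 0], [0, 0, 0], [0, 0, 0], [0, 0, 0], [0, 0, -0.3], [0, 0, -0.5], [0, 0, -0.6], [0, 0, -0.4]], "twist": [0, 0, 0, 0, 0, 0, 0, 0, 0, 0]}}

```text
time_s: 28.42
position: [0.6653, 0.1174, 0.1934]
tool_rot: [[-0.323, 0.946, 0.003], [0.946, 0.323, 0.0], [-0.001, 0.003, -1.0]]
ft_force: [1.5, 0.2, -0.2]
grip_width: 0.0853
gripper_force: 0.0
```

Run:
```python
from h import *
k=optics.get_calibration('wrist'); im,d=optics.get_image('wrist'); cv2.imwrite('pics/w12.png',im)
TOP['card_case']=.022
for n in('card_case','board','phone'):
    for r in fit('wrist',n,k,d,opn=5): print(*r)
go(.476,.008,.19,65.8)
```

```text
card_case wrist 0.57 rect [666.1 116.7  88.6  53.4 -71.2] cen [665.6 118.9] px [279. 185.]
board wrist 0.75 rect [664.6 118.2 112.6  77.3 -71.6] cen [657.8 134.4] px [276. 165.]
phone wrist 0.63 rect [477.    9.8 133.9  61.9  65.7] cen [477.7  13.2] px [ 73. 220.]
t 28.625 [-4.250e-01 -2.141e+00  2.000e-03] yawnow 108.8 twist(-about tool z) 0.239 q6 -18.8
```

{"name": "step_arm", "arguments": {"fingers": [-1, -1, -1, -1, -1, -1, -1, -1, -1, -1], "travel": [[-0.08, -0.4, 0], [-0.11, -0.55, 0], [-0.11, -0.55, 0], [-0.08, -0.4, 0], [-0.045, -0.24, 0], [0, 0, 0], [0, 0, 0], [0, 0, 0], [0, 0, 0], [0, 0, 0]], "twist": [0, 0, 0, 0, 0, 0.048, 0.048, 0.048, 0.048, 0.047]}}

```text
time_s: 29.88
position: [0.4754, 0.0082, 0.1886]
tool_rot: [[0.414, 0.91, -0.003], [0.91, -0.414, 0.001], [-0.001, -0.003, -1.0]]
ft_force: [-0.4, 0.5, -1.0]
grip_width: 0.0854
gripper_force: 0.0
```

{"name": "step_arm", "arguments": {"fingers": [-1, -1], "travel": [[0, 0, 0], [0, 0, 0]], "twist": [0, 0]}}

```text
time_s: 30.12
position: [0.4759, 0.0081, 0.1895]
tool_rot: [[0.407, 0.913, -0.001], [0.913, -0.407, 0.0], [-0.0, -0.001, -1.0]]
ft_force: [0.2, 0.3, -0.0]
grip_width: 0.0854
gripper_force: 0.0
```

Run:
```python
from h import *
k=optics.get_calibration('wrist'); im,d=optics.get_image('wrist'); cv2.imwrite('pics/w13.png',im)
s=monitor.observe(); print(s['position'])
for r in fit('wrist','phone',k,d): print(*r)
for r in models.trace('wrist','phone'): print(rect(k,r['mask'],.012))
go(.4765,.0085,.003,65.8)
```

```text
[0.47593957 0.00811255 0.18963642]
phone wrist 0.84 rect [475.6   8.6 132.1  61.4  65.8] cen [477.6  13.3] px [278. 180.]
[475.4   9.  134.9  65.9  65.9]
t 30.275 [0.006 0.003 1.869] yawnow 65.9 twist(-about tool z) 0.0005 q6 10.8
```

View pics/w13.png

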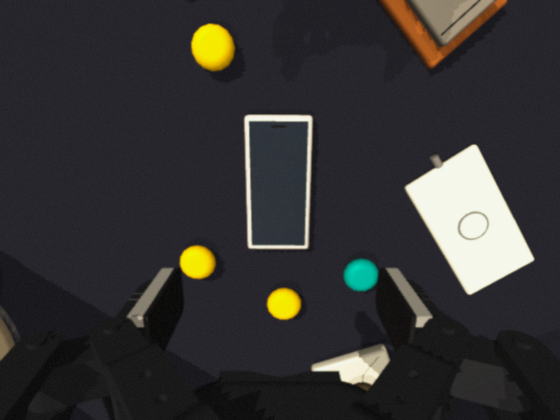

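The phone lies clear at (278,181), aligned with the tool, with no stones near the finger positions. Descending.

{"name": "step_arm", "arguments": {"fingers": [-1, -1, -1, -1, -1, -1, -1, -1, -1], "travel": [[0.004, 0, 0.3], [0, 0, 0.5], [0, 0, 0.5], [0, 0, 0.3], [0, 0, 0.2], [0, 0, 0.08], [0, 0, 0.03], [0, 0, 0], [0, 0, 0]], "twist": [0, 0, 0, 0, 0, 0, 0, 0, 0]}}

```text
time_s: 31.4
position: [0.4766, 0.0084, -0.0003]
tool_rot: [[0.41, 0.912, 0.001], [0.912, -0.41, -0.0], [0.0, 0.001, -1.0]]
ft_force: [0.3, 0.2, -0.3]
grip_width: 0.0855
gripper_force: 0.0
```

{"name": "step_arm", "arguments": {"fingers": [-0.7, -0.6, -0.5, -0.4, -0.2, 0, 0], "travel": [[0, 0, 0], [0, 0, 0], [0, 0, 0], [0, 0, 0], [0, 0, 0], [0, 0, 0], [0, 0, 0]], "twist": [0, 0, 0, 0, 0, 0, 0], "force": 45}}

```text
time_s: 32.28
position: [0.476, 0.0085, -0.0004]
tool_rot: [[0.41, 0.912, -0.0], [0.912, -0.41, 0.0], [-0.0, -0.0, -1.0]]
ft_force: [-2.9, -0.2, 8.8]
grip_width: 0.0622
gripper_force: 47.9
```

Gripped. Lifting to check.

{"name": "step_arm", "arguments": {"fingers": [0, 0, 0, 0, 0, 0], "travel": [[0, 0, -0.03], [0, 0, -0.07], [0, 0, -0.25], [0, 0, -0.5], [0, 0, -0.5], [0, 0, -0.2]], "twist": [0, 0, 0, 0, 0, 0]}}

```text
time_s: 33.02
position: [0.477, 0.0083, 0.1572]
tool_rot: [[0.41, 0.912, 0.005], [0.912, -0.41, -0.001], [0.001, 0.005, -1.0]]
ft_force: [-0.1, -0.5, -2.5]
grip_width: 0.0627
gripper_force: 50.4
```

Run:
```python
from h import *
im,d=optics.get_image('wrist');k=optics.get_calibration('wrist');s=monitor.observe()
im,d=optics.get_image('wrist')
for r in models.trace('wrist','phone'):
    uv=np.argwhere(r['mask'])[:,::-1]; p=by_depth(k,uv,d); t=(p-s['position'])@s['tool_rot']*1000
    print(r['confidence'],'tool-frame pct x,y,z',np.percentile(t,[2,50,98],axis=0).round(1).tolist())
    A=np.c_[t[:,:2],np.ones(len(t))]; o=np.abs(t[:,2]-np.median(t[:,2]))<4; print('plane',np.linalg.lstsq(A[o],t[o,2],rcond=None)[0],rect(k,r['mask'],np.median(p[:,2])))
print(s['position'],s['grip_width'],s['ft_force']); go(.642,-.1125,.165,-80.4)
```

```text
0.83 tool-frame pct x,y,z [[-44.6, -29.5, -13.3], [20.1, 0.4, -12.0], [65.9, 30.7, -10.0]]
plane [ 1.16466854e-03 -2.78169588e-03 -1.19787180e+01] [481.1  15.1 119.4  62.9  65.8]
[0.47756047 0.00824155 0.15840374] 0.06265013859280599 [1.37818791 0.57527207 0.34103828]
t 33.175 [-0.424  2.006 -0.101] yawnow 65.8 twist(-about tool z) -0.1877 q6 10.9
```

{"name": "step_arm", "arguments": {"fingers": [0, 0, 0, 0, 0, 0, 0, 0, 0, 0], "travel": [[-0.07, 0.35, 0], [-0.11, 0.5, -0.05], [-0.11, 0.5, -0.05], [-0.085, 0.4, 0], [-0.05, 0.256, 0], [0, 0, 0], [0, 0, 0], [0, 0, 0], [0, 0, 0], [0, 0, 0]], "twist": [0, 0, 0, 0, 0, -0.047, -0.047, -0.047, -0.047, 0]}}

```text
time_s: 34.42
position: [0.6414, -0.1124, 0.1622]
tool_rot: [[-0.166, 0.986, -0.003], [0.986, 0.166, 0.001], [0.002, -0.003, -1.0]]
ft_force: [0.5, 0.8, -2.2]
grip_width: 0.0625
gripper_force: 50.4
```

{"name": "step_arm", "arguments": {"fingers": [0, 0], "travel": [[0, 0, 0], [0, 0, 0]], "twist": [0, 0]}}

```text
time_s: 34.67
position: [0.6418, -0.1125, 0.1637]
tool_rot: [[-0.166, 0.986, -0.001], [0.986, 0.166, 0.0], [0.0, -0.001, -1.0]]
ft_force: [-0.8, 0.3, -0.8]
grip_width: 0.0624
gripper_force: 50.4
```

Run:
```python
from h import *
k=optics.get_calibration('wrist'); im,d=optics.get_image('wrist'); cv2.imwrite('pics/w14.png',im)
s=monitor.observe(); print(s['grip_width'],s['position'])
go(.642,-.1125,.165,-80.4)
for r in fit('wrist','long_pad',k,d,opn=9): print(*r)
```

```text
0.06239830808545382 [ 0.64181878 -0.11252568  0.16387736]
t 34.725 [-0.     0.002 -0.011] yawnow 99.6 twist(-about tool z) -0.0001 q6 -29.9
long_pad wrist 0.97 rect [631.  -48.2  73.9  17.5   9.5] cen [630.6 -48.3] px [278. 118.]
```

View pics/w14.png

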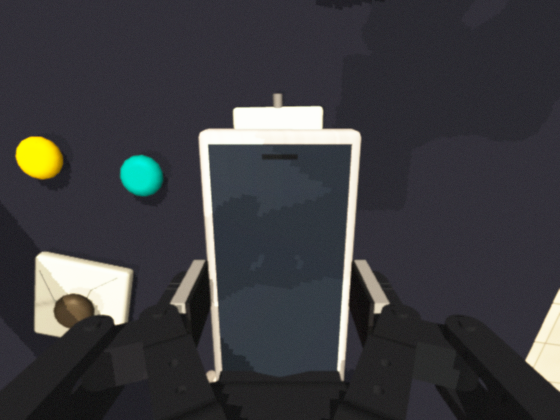

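The pad's far edge is at row 107, columns 235–323, and the phone is at columns 200–361. I'm fitting the pad's visible edges, as I did for the board.

Run:
```python
from h import *
k=optics.get_calibration('wrist'); im=cv2.imread('pics/w14.png'); g=cv2.cvtColor(im,cv2.COLOR_BGR2GRAY)
m=(g>130).astype(np.uint8); m[:, :225]=0; m[:,332:]=0; m[127:]=0
L=[];Rr=[];T=[]
for v in range(112,126): x=np.nonzero(m[v])[0]; L.append((x.min()-.5,v)); Rr.append((x.max()+.5,v))
for u in list(range(242,268))+list(range(290,316)): T.append((u,np.nonzero(m[:,u])[0].min()-.5))
f=lambda P,z:at_z(k,P,z)[:,:2]*1000
l,r=f(L,.008).mean(0),f(Rr,.008).mean(0); t=f(T,.008); vx,vy,x,y=cv2.fitLine(t.astype(np.float32),cv2.DIST_HUBER,0,.01,.01).ravel()
a=(np.degrees(np.arctan2(vy,vx))+90)%180; print('yaw',a,np.array(T)[[0,-1]],L[0],Rr[0])
a=np.radians(99.6); e=np.array([np.cos(a),np.sin(a)]); n=np.array([-e[1],e[0]])
print('w',(l-r)@n,'centre',n*((l+r)@n/2)+e*(np.array([x,y])@e-75))
p=f([(200,140),(360.5,140),(280,130)],.1759-.001); print('phone', p[0],p[1],'w',(p[0]-p[1])@n,'centre',n*((p[0]+p[1])@n/2)+e*(p[2]@e-68))
```

```text
yaw 100.62625 [[242.  106.5]
 [315.  105.5]] (np.float64(232.5), 112) (np.float64(322.5), 112)
w 78.03327415865404 centre [ 640.97839482 -112.8771916 ]
phone [601.38294157 -55.86726953] [662.90265749 -45.48602169] w 62.38946379036965 centre [ 642.85069888 -113.98554809]
```

{"name": "step_arm", "arguments": {"fingers": [0, 0, 0, 0, 0, 0, 0, 0, 0], "travel": [[0.005, -0.004, 0.3], [0, 0, 0.5], [0, 0, 0.4], [0, 0, 0.2], [0, 0, 0.1], [0, 0, 0.03], [0, 0, 0], [0, 0, 0], [0, 0, 0]], "twist": [-0.001, 0, 0, 0, 0, 0, 0, 0, 0]}}

```text
time_s: 35.9
position: [0.6416, -0.1121, 0.0117]
tool_rot: [[-0.171, 0.985, 0.001], [0.985, 0.171, -0.0], [-0.0, 0.001, -1.0]]
ft_force: [0.3, -0.4, -1.6]
grip_width: 0.0621
gripper_force: 50.4
```

{"name": "step_arm", "arguments": {"fingers": [0, 0], "travel": [[0, 0, 0.008], [0, 0, 0]], "twist": [0, 0]}}

```text
time_s: 36.15
position: [0.6413, -0.1121, 0.0103]
tool_rot: [[-0.171, 0.985, -0.0], [0.985, 0.171, 0.0], [0.0, -0.0, -1.0]]
ft_force: [0.8, -0.4, -2.2]
grip_width: 0.0627
gripper_force: 50.4
```

{"name": "step_arm", "arguments": {"fingers": [0, 0, 0], "travel": [[0, 0, 0.018], [0, 0, 0], [0, 0, 0]], "twist": [0, 0, 0]}}

```text
time_s: 36.52
position: [0.6414, -0.1121, 0.0085]
tool_rot: [[-0.171, 0.985, -0.0], [0.985, 0.171, 0.0], [0.0, -0.0, -1.0]]
ft_force: [-0.4, -0.1, -2.4]
grip_width: 0.0627
gripper_force: 50.4
```

{"name": "step_arm", "arguments": {"fingers": [0, 0, 0], "travel": [[0, 0, 0.008], [0, 0, 0], [0, 0, 0]], "twist": [0, 0, 0]}}

```text
time_s: 36.9
position: [0.6414, -0.1121, 0.0077]
tool_rot: [[-0.171, 0.985, -0.0], [0.985, 0.171, 0.0], [0.0, -0.0, -1.0]]
ft_force: [0.3, -0.1, -2.0]
grip_width: 0.0626
gripper_force: 50.4
```

{"name": "step_arm", "arguments": {"fingers": [0, 0, 0], "travel": [[0, 0, 0.006], [0, 0, 0], [0, 0, 0]], "twist": [0, 0, 0]}}

```text
time_s: 37.28
position: [0.6414, -0.1121, 0.0076]
tool_rot: [[-0.171, 0.985, 0.0], [0.985, 0.171, -0.0], [-0.0, 0.0, -1.0]]
ft_force: [-2.9, -0.1, 5.8]
grip_width: 0.0622
gripper_force: 51.2
```

Contact. Release and rise.

{"name": "step_arm", "arguments": {"fingers": [-0.3, -0.5, -0.6, -0.8, -1, -1, -1, -1, -1, -1], "travel": [[0, 0, 0], [0, 0, 0], [0, 0, 0], [0, 0, 0], [0, 0, 0], [0, 0, 0], [0, 0, -0.3], [0, 0, -0.6], [0, 0, -0.6], [0, 0, -0.5]], "twist": [0, 0, 0, 0, 0, 0, 0, 0, 0, 0]}}

```text
time_s: 38.52
position: [0.6414, -0.1121, 0.2098]
tool_rot: [[-0.171, 0.985, 0.002], [0.985, 0.171, -0.001], [-0.001, 0.002, -1.0]]
ft_force: [1.2, 0.3, -0.2]
grip_width: 0.0853
gripper_force: 0.0
```

{"name": "step_arm", "arguments": {"fingers": [-1, -1, -1, -1, -1], "travel": [[-0.1, -0.5, -0.1], [-0.1, -0.5, -0.1], [-0.1, -0.4, 0], [0, 0, 0], [0, 0, 0]], "twist": [0, 0, 0, 0, 0]}}

```text
time_s: 39.15
position: [0.5091, -0.1655, 0.2273]
tool_rot: [[-0.171, 0.985, 0.001], [0.985, 0.171, -0.0], [-0.0, 0.001, -1.0]]
ft_force: [0.6, -0.4, 0.7]
grip_width: 0.0855
gripper_force: 0.0
```

Run:
```python
from h import *
TOP.update(stone=.032,buds_case=.030,card_case=.022,phone=.020)
for cam in('wrist','top'):
    k=optics.get_calibration(cam); im,d=optics.get_image(cam); cv2.imwrite(f'pics/end_{cam}.png',im)
    for n in TOP:
        for r in fit(cam,n,k,d,opn=5 if n!='stone' else 3): print(*r)
im=np.vstack([cv2.imread('pics/end_wrist.png')[:300],cv2.resize(cv2.imread('pics/end_top.png')[130:280,150:440],(560,290))]); cv2.imwrite('pics/end.png',im)
print(monitor.observe()['position'],monitor.observe()['time_s'])
```

```text
long_pad wrist 0.75 rect [ 607.9 -113.5  134.9   14.5  -81.3] cen [614.4 -87.1] px [390. 121.]
short_pad wrist 0.56 rect [ 608.  -113.5  134.9   14.6  -81.3] cen [614.1 -88.1] px [389. 122.]
coaster wrist 0.58 rect [ 462.4 -259.8   88.9   88.4   86.5] cen [ 461.2 -255.5] px [225. 246.]
phone wrist 0.83 rect [ 641.1 -113.2  130.9   62.2  -80.1] cen [ 640.1 -108. ] px [412. 146.]
stone wrist 0.69 rect [ 462.7 -261.2   29.4   29.3  -80.3] cen [ 462.3 -261.1] px [223. 257.]
short_pad top 0.55 rect [630.  118.2  87.7  18.3 -74.9] cen [635.9 125.5] px [247. 174.]
short_pad top 0.54 rect [438.5 268.3  20.2  11.3 -88.5] cen [447.6 276.1] px [192. 238.]
board top 0.77 rect [642.1  90.   79.9  21.2 -69.9] cen [640.  110.6] px [252. 172.]
coaster top 0.48 rect [ 492.7 -256.9   28.    25.6  -89.8] cen [ 477.4 -265.2] px [384. 232.]
phone top 0.61 rect [ 641.6 -113.5  134.6   64.8  -80.4] cen [ 642.1 -109. ] px [329. 173.]
buds_case top 0.54 rect [471.4 247.1  56.7  42.1 -68.4] cen [471.9 246.7] px [201. 229.]
[ 0.50855768 -0.16557042  0.22713636] 40.05
```

View pics/end.png

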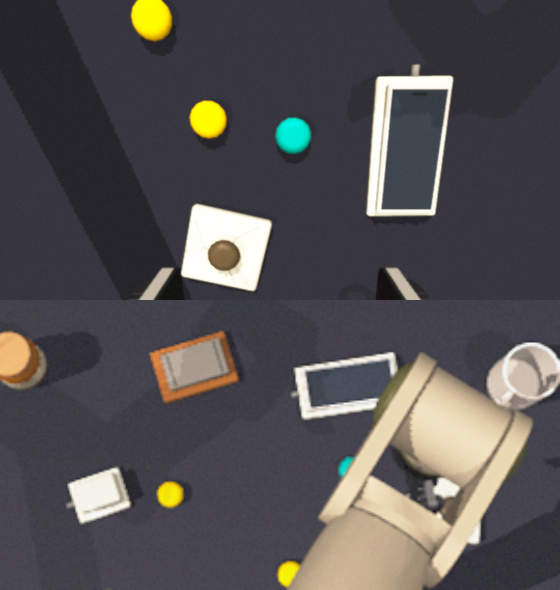

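Stone, earbuds case, card case and phone all lie on their places, centred within about 1–2 mm; the arm is clear. Handing in.

```bash
python3 -c "
from rig import close_job
print(close_job())"
```

```text
the job is handed in; nothing more can be done
None
```

The job is handed in at about 40 s of the 112 s allowed: the stone, earbuds case, card case and phone each lie flat, the same way up, within about 1–2 mm of centre by the cameras on their own places, and the mug and candle jar were not touched.

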